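# Turn a reversible tube rack over and clamp it on the shaker

### The job

The red reversible tube rack lies with its large holes up: turn it over so that its small holes face up and set it down lengthwise in the middle of the shaker's platform, flat, one end against the fixed rear stop. Then slide the blue clamp bar up against its other end, so that the rack is held snugly between bar and stop, and let go. Do not drop the rack or let it topple, and leave everything else on the bench where it stands.

Things in the scene. Friction and masses are not known exactly. Their poses are not given: they have to be found in the camera images.
- rack: the red reversible tube rack itself, 140 x 64 x 36 mm (its own x, y, z), 0.12 to 0.26 kg, plain flat side walls, stands safely on its 64 x 36 mm end; origin in the middle of the small-hole face, which is underneath at the start; its z axis points from the small-hole face to the large-hole face (up at the start, down when turned over), x along its length
- rack_center (a point): centre of the red rack (18 mm from either face); axes as rack. At the start the rack lies on the bench, its x axis within 0.6 rad of straight ahead
- shaker: fixed white orbital shaker, console towards the robot, its yaw differs from run to run; origin at bench level under the middle of the platform, x from the console towards the rear stop, z up. Platform 284 x 244 mm (x, y), its black rubber mat 95 mm above the bench; guide rods along x at y = +-110 mm, 10 to 20 mm above the mat. The console reaches to x = -180 mm, under 62 mm high
- stop_face (a point): middle of the fixed rear stop's face, against which the rack's far end goes; the stop is an aluminium bar along the shaker's y, 200 mm long and 20 mm thick, its top 23.5 mm above the mat; the face looks along the shaker's -x; the point is 110 mm in x from the shaker's origin, 12.5 mm above the mat; axes as the shaker's
- platform_mid (a point): point on the mat where the middle of the rack goes, 70 mm in front of the stop's face on the platform's centre line; axes as the shaker's
- bar_face (a point): middle of the clamp bar's face towards the stop, 13.5 mm above the mat; axes as the shaker's. Blue bar along the shaker's y, 22 mm thick (this face is its +x side), 194 mm long, from 2.5 to 24.5 mm above the mat; a carriage (32 x 26 mm) with a knob at each end (y = +-110 mm), top 45 mm above the mat. Push it on either side, or pinch it from above 65 mm beside its middle, clear of the rack
- clamp_bar (a joint): travel of the clamp bar along the shaker's x towards the stop, 0 (fully open, 215 mm between bar and stop) to 0.095 m (120 mm between); 0.075 when it just touches a rack that lies against the stop. Starts anywhere; slides stiffly (about 3 N) and stays where it is left
- tip_box_mid (a point): blue pipette-tip box with a clear lid, 122 x 85 x 64 mm (x, y, z); it and the rack swap places from run to run; point at its centre, 32 mm up; loose, to be left alone
- reagent_a_mid (a point): pink reagent bottle with a yellow cap, diameter 34 mm, 75 mm tall; point on its axis, half-way up; loose, to be left alone
- reagent_b_mid (a point): cream reagent bottle with a yellow cap, diameter 34 mm, 75 mm tall; point on its axis, half-way up; loose, to be left alone
- reagent_c_mid (a point): dark reagent bottle with a dark cap, diameter 44 mm, 92 mm tall; point on its axis, half-way up; loose, to be left alone
- wash_bottle_mid (a point): white wash bottle with a blue cap and spout, diameter 68 mm, 185 mm tall, its spout reaching 58 mm from its axis; point on its axis, 85 mm up. Fixed gear up to 120 mm tall (a white stand of red-capped tubes, boxes) lines the back of the bench from 0.74 m ahead of the robot; loose, to be left alone
- microplate_mid (a point): white 96-well plate lying on the bench, 128 x 86 x 14 mm (its own x, y, z); point at its centre; loose, to be left alone
Things that resemble listed ones, but are neither listed nor needed, are in the scene too. Several things look just like the rack: the one meant starts farthest to the robot's left.

How it is judged:
By the outcome, as a careful person would: the job done as asked, in the order asked, and still so for the second after the job is handed in, with the robot touching nothing.
It also fails if it takes over 72 s, if anything falls off the work surface, if the arm or the gripper's body presses on something with over 40 N, if the wrist force passes 120 N, or if a joint passes its speed limit or range.

### The arm

A 6-joint arm with a two-finger parallel gripper is mounted at the origin on the work surface. World frame = base frame: x ahead of the robot, y to its left, z up, the work surface at z = 0. Lengths are in mm, angles in degrees, forces in N, time in s.
With the tool pointing down it reaches from about 375 to 975 mm from the base axis. Payload 3.8 kg.
Tool frame: the origin (TCP) lies on the mounting face of the last link; the fingertips stand 173 mm ahead of it and the grasp point (between the pads) lies 155 mm ahead of it; z points along the fingers, y is the line along which they close (so a half turn about z gives the same grasp; the last joint's range is limited). The gripper opens to 85 mm and grips with 20 to 120 N. Pads are 22 mm wide; open, the fingers measure 114 mm over their backs; the gripper's body (76 mm by 85 mm) begins 54 mm behind the grasp point. The pads swing forward as they close: fully open they stand 13 mm farther back than shut.
Start: joints at [-78.318, 15.12, 91.902, -0, 72.978, -2.114], TCP at [160.969, -655.522, 404.68] pointing down, gripper open.
Joint ranges: [-150.88, 150.88], [-54.13, 125.18], [17.81, 147.31], [-75.09, 255.09], [0, 152.58], [-146.25, 146.25]. Speed limits (degrees/s): [147.25, 147.25, 180, 180, 180, 180].

### API

Orientations are given as a 3x3 rotation matrix whose columns are the frame's x, y, z axes.
In Python, from rig import robot gives the robot as it stands.
- The arm moves only by the tool arm_command, never from a script. Its arguments are lists of equal length, an entry for each row: "translation": the shift along the tool's x, y, z in units of 25 mm (1.0 is 25 mm), a list of three; "twist": the turn about the tool's z in units of 6 degrees (1.0 is 6 degrees); "gripper": the gripper's target within -1 to 1 (shut at 1, half-way at 0, fully open at -1). A call has exactly 5 rows; each row shifts and turns the commanded pose from where the row before left it, along the tool's axes as they then stand; what a row does not reach is not made up. A row lasts 1/12 s, in which the tool goes at most 41.7 mm and 7.16 degrees, less where a joint would pass 70% of its speed; a pose out of reach is approached as far as the arm can. A call is refused whole if a number of a shift passes 1 or a number of a turn 1, either way. A call with a gripper value outside its range is refused whole. The fingers move at their own pace and stop on an object; "grip_force" is the grip in N (left out, the last holds). Time passes only in rows, so rows that do not move let the fingers close, or fill a call up. It gives the time, the measured TCP pose, the force, the opening and the grip force at its end, in the units of the state.
- robot.get_state(): the state, without advancing time (a new reading comes with each control period).
- robot.snapshot(name): name is "side" or "top" or "wrist"; returns a dict with "image" (420x560x3 uint8, blue, green, red), "z_map" (420x560 float32, mm along the optical axis (not along the pixel's ray), 0 where there is no reading), "fx", "fy", "cx", "cy" (pixels), "T" (4x4, takes a point from camera to world coordinates); the wrist camera has in their place "T_tool_cam" (4x4, takes a point from camera to tool coordinates, whose origin is the TCP and whose axes are the flange's). Camera axes: x right, y down, z forward; pixel columns grow to the right and rows downward; lengths in mm; the calibration is good to about 2 mm. A picture is of the moment at which its call begins: read the wrist's pose just before it.
- robot.hand_in(): hands the job in; it is judged then, once.
The state is a dict: "clock": time; "qpos": joint angles; "joint_vel": joint speeds; "joint_torque": joint torques, N m; "position": TCP position; "tool_rot": TCP orientation; "contact_force": force on the tool from outside, world axes, zero at the start; "wrist_torque": the same for the moment, N m; "gripper_width": opening from 0.0 (shut) to 1.0 (fully open); "finger_force": force on a finger pad.
Only numpy, scipy, OpenCV 4.12 (cv2) and the standard library are available. Lean on these libraries where they do the work, as an engineer would, in place of code of your own. Each camera call takes 0.05 s, during which the arm holds its last target. There are 200 camera calls.

## Working session

There is one attempt and no reset: what is moved stays moved. The work goes in short steps, Python scripts to look and compute and a tool call to move; the robot and the scene stay as the last step left them, time stands still between calls to the robot, and variables do not carry over. Pictures are saved under pics/ and viewed, at most 10 in all, crops included, and the job is handed in when it is done.

Besides the shell and the picture viewer there is one more tool, called as a command line: name --pt "numbers of a row" for each row, then --argument value for the rest. arm_command: Moves the arm, as the interface text tells. Its arguments: {"type":"object","properties":{"translation":{"type":"array"},"twist":{"type":"array"},"gripper":{"type":"array"},"grip_force":{"type":"number"}},"required":["translation","twist","gripper"]}

```bash
mkdir -p pics; cat > h.py <<'E'
import numpy as np, cv2
from rig import robot
def snap(n):
    s=robot.get_state(); d=robot.snapshot(n)
    if n=="wrist":
        T=np.eye(4);T[:3,:3]=np.array(s["tool_rot"]);T[:3,3]=s["position"]; d["T"]=T@np.array(d["T_tool_cam"])
    return d
def cloud(d):
    z=d["z_map"].astype(float);v,u=np.indices(z.shape)
    P=np.stack([(u-d["cx"])/d["fx"]*z,(v-d["cy"])/d["fy"]*z,z],-1)
    W=P@d["T"][:3,:3].T+d["T"][:3,3]; W[z<=0]=np.nan
    return W
E
python3 - <<'E'
from h import *
for n in("top","side"):
    d=snap(n);cv2.imwrite(f"pics/{n}0.png",d["image"]);np.savez(f"{n}0.npz",**d)
    W=cloud(d);print(n,np.round(d["T"],2).tolist(),d["fx"])
    for v in range(60,420,60):print([tuple(np.round(W[v,u]).tolist()) for u in range(70,560,140)])
E
```

```text
top [[-0.0, -1.0, 0.07, 436.6], [-1.0, 0.0, -0.02, 35.28], [0.02, -0.07, -1.0, 1107.1], [0.0, 0.0, 0.0, 1.0]] 405.86630298108787
[(925.0, 583.0, -1.0), (926.0, 195.0, -0.0), (896.0, -183.0, 71.0), (930.0, -596.0, -1.0)]
[(756.0, 579.0, -3.0), (755.0, 193.0, 2.0), (757.0, -195.0, -1.0), (758.0, -589.0, -1.0)]
[(589.0, 573.0, -0.0), (589.0, 192.0, -0.0), (575.0, -172.0, 97.0), (588.0, -582.0, 0.0)]
[(426.0, 568.0, -1.0), (425.0, 189.0, 14.0), (425.0, -170.0, 97.0), (422.0, -568.0, 13.0)]
[(266.0, 563.0, -0.0), (264.0, 190.0, 1.0), (262.0, -187.0, 1.0), (260.0, -569.0, 2.0)]
[(123.0, 536.0, 46.0), (107.0, 189.0, 2.0), (104.0, -184.0, 3.0), (107.0, -550.0, 24.0)]
side [[0.98, -0.13, 0.15, 350.28], [-0.2, -0.57, 0.8, -892.76], [-0.02, -0.81, -0.59, 744.57], [0.0, 0.0, 0.0, 1.0]] 497.2975515194974
[(167.0, -72.0, 477.0), (434.0, 1106.0, 45.0), (1427.0, 2285.0, -455.0), (1717.0, 1135.0, -83.0)]
[(133.0, -43.0, 363.0), (390.0, 570.0, 39.0), (769.0, 314.0, 117.0), (1721.0, 1034.0, -341.0)]
[(101.0, -42.0, 243.0), (363.0, 278.0, 0.0), (736.0, 188.0, 2.0), (1719.0, 918.0, -609.0)]
[(60.0, -28.0, 93.0), (342.0, 19.0, 1.0), (660.0, -53.0, 0.0), (909.0, -203.0, 76.0)]
[(46.0, -105.0, -2.0), (327.0, -171.0, 0.0), (571.0, -317.0, 96.0), (798.0, -381.0, 108.0)]
[(68.0, -262.0, 0.0), (315.0, -315.0, -1.0), (554.0, -382.0, 18.0), (777.0, -447.0, 39.0)]
```

View pics/top0.png

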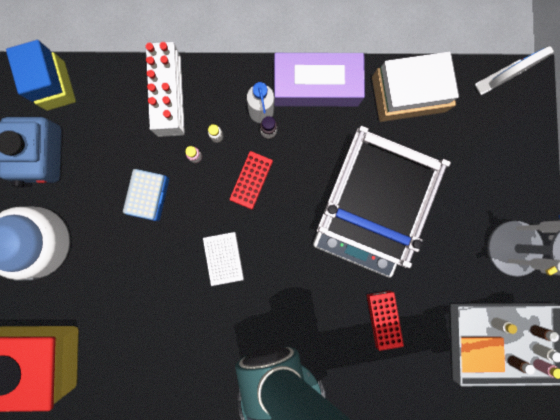

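View pics/side0.png

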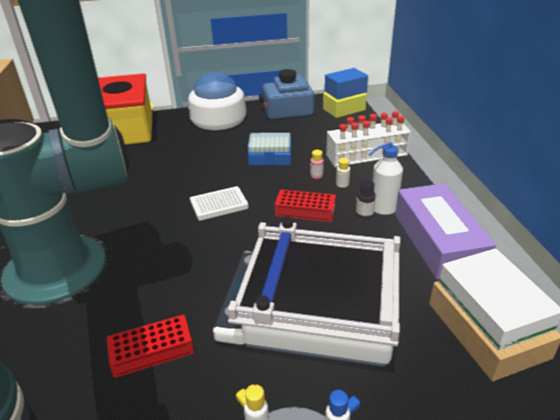

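```bash
cat > m.py <<'E'
from h import *
def rect(P):
    (c,s,a)=cv2.minAreaRect(P[:,:2].astype(np.float32))
    b=cv2.boxPoints((c,s,a)); e=[b[1]-b[0],b[2]-b[1]]; e=max(e,key=np.linalg.norm)
    return np.round(c,1),np.round(s,1),round(np.degrees(np.arctan2(e[1],e[0]))%180,2)
d=dict(np.load("top0.npz"));W=cloud(d);I=d["image"].astype(int);b,g,r=I[...,0],I[...,1],I[...,2]
v,u=np.indices(r.shape);Z=W[...,2]
m=(r>120)&(b<90)&(g<90)&(u>220)&(u<285)&(v>140)&(v<220)&(Z>29)
print("rack",rect(W[m]),np.nanmedian(Z[m]))
m=(b>120)&(r<90)&(u>325)&(u<425)&(v>195)&(v<255)&(Z>110)&(Z<132)
print("bar",rect(W[m]),np.nanmedian(Z[m]))
S=(u>310)&(u<455)&(v>120)&(v<280)
m=S&(Z>111)&(Z<128)&(b>120)&(r>120);print("whites",rect(W[m]),np.nanmedian(Z[m]),m.sum())
m=S&(Z>85)&(Z<103);print("platform",rect(W[m]),np.nanmedian(Z[m]))
for v0 in range(150,260,12): print(v0,[int(x) if x==x else -1 for x in Z[v0,320:450:6]])
for uv in[(145,194),(224,259),(194,154),(215,133),(268,128),(260,100),(386,320)]:print(uv,np.round(W[uv[1],uv[0]]))
E
python3 m.py
python3 -c "
import cv2;i=cv2.imread('pics/top0.png')[115:285,215:465];cv2.imwrite('pics/c.png',cv2.resize(i,None,fx=3.2,fy=3.2,interpolation=2))"
```

```text
rack (array([586. ,  80.1]), array([ 64.7, 140.3]), np.float32(157.47)) 36.277777708265376
bar (array([ 457.8, -222.5]), array([192.6,  21.3]), np.float32(67.66)) 119.40958940394944
whites (array([ 534.5, -252.9]), array([245.2, 281.8]), np.float32(157.65)) 117.1158302211129 1629
platform (array([ 535.7, -250.7]), array([240. , 284.5]), np.float32(157.6)) 94.96725679075263
150 [0, 2, 0, -2, 1, 94, 116, 93, 93, 97, 96, 106, 121, 121, 118, 118, -1, 0, 0, 2, 4, 0]
162 [-4, -1, 0, 0, 93, 114, 93, 94, 95, 96, 97, 93, 95, 94, 95, 95, 110, 116, 118, 118, 115, 117]
174 [2, 1, 0, 0, 112, 97, 93, 96, 96, 93, 94, 95, 95, 93, 93, 99, 93, 96, 95, 91, 114, 1]
186 [0, -1, -2, 112, 93, 94, 95, 95, 96, 95, 94, 93, 95, 94, 98, 94, 96, 97, 97, 115, 1, -1]
198 [2, -2, 93, 91, 96, 93, 96, 92, 95, 96, 94, 94, 95, 95, 98, 94, 96, 97, 92, 0, 0, 1]
210 [1, 124, 139, 119, 119, 98, 97, 95, 91, 94, 95, 96, 94, 95, 98, 94, 95, 88, 116, 0, -2, 3]
222 [91, 113, 94, 93, 95, 111, 117, 119, 116, 118, 95, 91, 95, 98, 94, 93, 90, 114, 0, 0, 4, -1]
234 [45, 91, 92, 97, 95, 93, 97, 93, 94, 94, 114, 123, 120, 121, 120, 91, 115, -3, 0, 0, -2, -1]
246 [49, 49, 59, 49, 52, 52, 91, 91, 97, 94, 93, 94, 95, 96, 94, 123, 139, 0, -2, 4, -2, -2]
258 [0, 1, 0, -2, 42, 45, 49, 49, 49, 48, 58, 89, 88, 97, 89, 0, -1, 1, -1, -1, -2, 1]
(145, 194) [544. 349.  65.]
(224, 259) [373. 153.   3.]
(194, 154) [646. 224.  71.]
(215, 133) [700. 170.  76.]
(268, 128) [708.  33.  93.]
(260, 100) [765.  53. 140.]
(386, 320) [ 215. -274.   35.]
```

View pics/c.png

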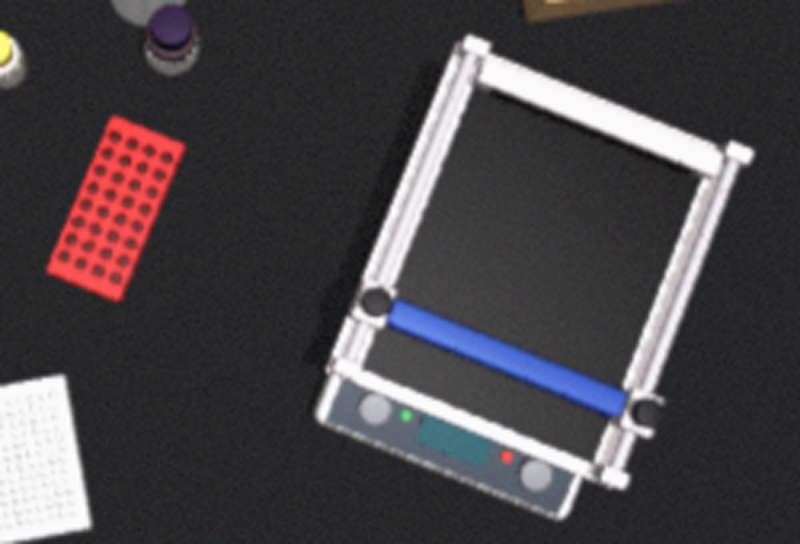

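```bash
cat >> h.py <<'E'
D=np.array([np.cos(np.radians(-22.4)),np.sin(np.radians(-22.4)),0])  # rack/shaker x
N=np.array([-D[1],D[0],0]); SH=np.array([535.2,-251.8,0])
def go(goal,yaw=None):
    "goal: grasp-point position; prints twist (units) then tool-frame shift (units) after that twist"
    s=robot.get_state();R=np.array(s["tool_rot"]);p=np.array(s["position"])+155*R[:,2]
    y=np.degrees(np.arctan2(R[1,1],R[0,1])); print("t",s["clock"],"grasp",np.round(p,1),"yawY",round(y,2),"F",np.round(s["contact_force"],1),"w",round(s["gripper_width"],3),"ff",s["finger_force"])
    a=0
    if yaw is not None:
        a=(yaw-y+90)%180-90   # about world z
    c,sn=np.cos(np.radians(a)),np.sin(np.radians(a));Rn=np.array([[c,-sn,0],[sn,c,0],[0,0,1]])@R
    print("twist units",round(-a/6,2),"shift units",np.round(Rn.T@(np.array(goal)-p)/25,2)," total mm",np.round(Rn.T@(np.array(goal)-p)))
E
python3 - <<'E'
from h import *
print(np.round(robot.get_state()["tool_rot"],3).tolist())
g=np.array([586,80,0])-60*D
go(g+[0,0,150],67.6)
E
```

```text
[[0.971, 0.238, -0.0], [0.238, -0.971, 0.002], [0.0, -0.002, -1.0]]
t 0.1 grasp [ 160.8 -654.9  248.4] yawY -76.2 F [0.1 0.3 0.3] w 1.002 ff 0.0
twist units 6.03 shift units [  2.12 -33.65   4.01]  total mm [  53. -841.  100.]
```

arm_command --pt "0 0 0" --pt "0 0 0" --pt "0 0 0" --pt "0 0 0" --pt "0 0 0" --twist '[1, 1, 1, 1, 1]' --gripper '[-1, -1, -1, -1, -1]' --grip_force 20

```text
clock: 0.52
position: [160.9, -655.3, 403.9]
tool_rot: [[0.959, -0.284, -0.0], [-0.284, -0.959, 0.001], [-0.001, -0.001, -1.0]]
contact_force: [0.8, 0.2, -0.5]
gripper_width: 0.999
finger_force: 0.0
```

arm_command --pt "0 0 0" --pt "0.2 -1 0" --pt "0.2 -1 0" --pt "0.2 -1 0" --pt "0.2 -1 0" --twist '[1, 0, 0, 0, 0]' --gripper '[-1, -1, -1, -1, -1]'

```text
clock: 0.93
position: [217.5, -569.5, 403.8]
tool_rot: [[0.926, -0.379, -0.0], [-0.379, -0.926, 0.001], [-0.001, -0.001, -1.0]]
contact_force: [0.3, -0.2, 0.0]
gripper_width: 1.003
finger_force: 0.0
```

arm_command --pt "0.2 -1 0" --pt "0.2 -1 0" --pt "0.2 -1 0" --pt "0.2 -1 0" --pt "0.2 -1 0" --twist '[0, 0, 0, 0, 0]' --gripper '[-1, -1, -1, -1, -1]'

```text
clock: 1.35
position: [288.1, -462.9, 404.1]
tool_rot: [[0.926, -0.378, -0.0], [-0.378, -0.926, 0.001], [-0.001, -0.001, -1.0]]
contact_force: [1.3, 0.4, 0.1]
gripper_width: 1.002
finger_force: 0.0
```

arm_command --pt "0.2 -1 0" --pt "0 -1 0" --pt "0 -1 0" --pt "0 -1 0" --pt "0 -1 0" --twist '[0, 0, 0, 0, 0]' --gripper '[-1, -1, -1, -1, -1]'

```text
clock: 1.77
position: [339.7, -349.0, 404.1]
tool_rot: [[0.926, -0.378, -0.001], [-0.378, -0.926, 0.001], [-0.001, -0.0, -1.0]]
contact_force: [0.3, 0.2, 0.2]
gripper_width: 1.001
finger_force: 0.0
```

arm_command --pt "0 -1 0" --pt "0 -1 0" --pt "0 -1 0" --pt "0 -1 0" --pt "0 -1 0" --twist '[0, 0, 0, 0, 0]' --gripper '[-1, -1, -1, -1, -1]'

```text
clock: 2.18
position: [386.8, -233.3, 404.3]
tool_rot: [[0.926, -0.378, -0.001], [-0.378, -0.926, 0.0], [-0.001, -0.0, -1.0]]
contact_force: [-0.2, -0.4, 0.1]
gripper_width: 1.0
finger_force: 0.0
```

arm_command --pt "0 -1 0" --pt "0 -1 0" --pt "0 -1 0" --pt "0 -1 0" --pt "0 -1 0" --twist '[0, 0, 0, 0, 0]' --gripper '[-1, -1, -1, -1, -1]'

```text
clock: 2.6
position: [434.0, -117.6, 404.3]
tool_rot: [[0.926, -0.378, -0.001], [-0.378, -0.926, 0.0], [-0.001, 0.0, -1.0]]
contact_force: [-0.3, 0.6, 0.0]
gripper_width: 1.0
finger_force: 0.0
```

arm_command --pt "0 -1 0" --pt "0 -1 0" --pt "0 -1 0" --pt "0 -1 0" --pt "0 -1 0.5" --twist '[0, 0, 0, 0, 0]' --gripper '[-1, -1, -1, -1, -1]'

```text
clock: 3.02
position: [482.3, -2.0, 394.2]
tool_rot: [[0.926, -0.378, 0.004], [-0.378, -0.926, -0.0], [0.004, -0.001, -1.0]]
contact_force: [0.5, -0.2, 0.2]
gripper_width: 0.999
finger_force: 0.0
```

arm_command --pt "0 -1 0.5" --pt "0 -1 0.5" --pt "0 -1 0.5" --pt "0 -1 0.5" --pt "0 -0.5 0.5" --twist '[0, 0, 0, 0, 0]' --gripper '[-1, -1, -1, -1, -1]'

```text
clock: 3.43
position: [524.2, 103.1, 328.7]
tool_rot: [[0.926, -0.377, 0.0], [-0.377, -0.926, 0.001], [-0.0, -0.001, -1.0]]
contact_force: [0.1, 0.4, 0.1]
gripper_width: 0.995
finger_force: 0.0
```

```bash
python3 - <<'E'
from h import *
d=snap("wrist");cv2.imwrite("pics/w1.png",d["image"])
W=cloud(d);I=d["image"].astype(int);m=(I[...,2]>110)&(I[...,0]<90)&(I[...,1]<90)&(W[...,2]>30)&(W[...,2]<42)
P=W[m]; print(cv2.minAreaRect(P[:,:2].astype(np.float32)),np.median(P[:,2]))
a=(P-[0,0,0])@D; b=P@N; print("along",np.percentile(a,[0.5,99.5]),"across",np.percentile(b,[.5,99.5]),"nominal",np.array([586,80,0])@D,np.array([586,80,0])@N)
go(np.array([586,80,0])-60*D+[0,0,20],67.6)
E
```

```text
((583.5419921875, 78.83550262451172), (64.15672302246094, 140.79067993164062), 67.19601440429688) 34.85920998513487
along [440.04230191 579.4718982 ] across [263.1582945  327.19649047] nominal 511.2983455887935 297.27092323024567
t 3.4833 grasp [523.  103.7 170.9] yawY -112.09 F [-0.5  0.9 -1.1] w 1.001 ff 0.0
twist units 0.05 shift units [ 0.31 -0.09  6.04]  total mm [  8.  -2. 151.]
```

View pics/w1.png

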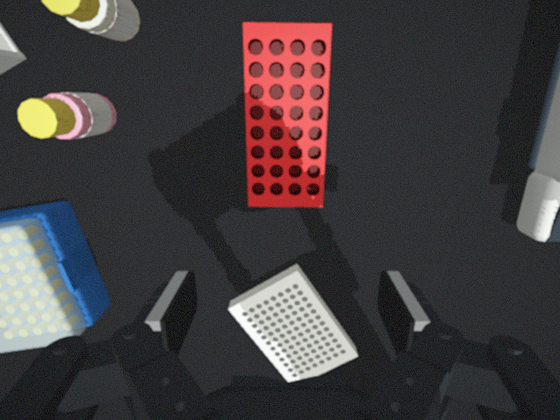

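```bash
python3 - <<'E'
from h import *
go((510.3-61)*D+296*N+[0,0,25],67.6)
E
```

```text
t 3.4833 grasp [523.  103.7 170.9] yawY -112.09 F [-0.5  0.9 -1.1] w 1.001 ff 0.0
twist units 0.05 shift units [ 0.23 -0.03  5.84]  total mm [  6.  -1. 146.]
```

arm_command --pt "0.2 0 0.8" --pt "0 0 1" --pt "0 0 1" --pt "0 0 1" --pt "0 0 1" --twist '[0.05, 0, 0, 0, 0]' --gripper '[-1, -1, -1, -1, -1]'

```text
clock: 3.9
position: [528.0, 98.3, 208.5]
tool_rot: [[0.924, -0.383, -0.0], [-0.383, -0.924, -0.0], [-0.0, 0.001, -1.0]]
contact_force: [0.3, -0.0, -0.2]
gripper_width: 0.996
finger_force: 0.0
```

arm_command --pt "0 0 0.7" --pt "0 0 0.3" --pt "0 0 0" --pt "0 0 0" --pt "0 0 0" --twist '[0, 0, 0, 0, 0]' --gripper '[-1, -1, 1, 1, 1]' --grip_force 20

```text
clock: 4.32
position: [529.0, 99.0, 185.9]
tool_rot: [[0.924, -0.383, 0.002], [-0.383, -0.924, 0.0], [0.001, -0.001, -1.0]]
contact_force: [-0.1, -0.7, -1.9]
gripper_width: 0.744
finger_force: 22.8
```

arm_command --pt "0 0 0" --pt "0 0 0" --pt "0 0 0" --pt "0 0 0" --pt "0 0 -0.3" --twist '[0, 0, 0, 0, 0]' --gripper '[1, 1, 1, 1, 1]'

```text
clock: 4.73
position: [527.5, 99.0, 191.3]
tool_rot: [[0.924, -0.383, -0.003], [-0.383, -0.924, -0.0], [-0.002, 0.001, -1.0]]
contact_force: [-1.2, 0.4, -2.2]
gripper_width: 0.749
finger_force: 23.0
```

arm_command --pt "0 0 -0.3" --pt "0 0 -0.3" --pt "0 0 -0.3" --pt "0 0 0" --pt "0 0 0" --twist '[0, 0, 0, 0, 0]' --gripper '[1, 1, 1, 1, 1]'

```text
clock: 5.15
position: [528.9, 99.2, 215.8]
tool_rot: [[0.924, -0.383, 0.002], [-0.383, -0.924, 0.0], [0.002, -0.001, -1.0]]
contact_force: [-0.8, -0.3, -2.1]
gripper_width: 0.744
finger_force: 23.0
```

```bash
cat >> h.py <<'E'
def tilt(n="side",f=None):
    d=snap(n)
    if f: cv2.imwrite(f,d["image"])
    W=cloud(d);I=d["image"].astype(int);m=(I[...,2]>90)&(I[...,0]<I[...,2]*.5)&(I[...,1]<I[...,2]*.5)&(W[...,2]>-5)&(abs(W[...,0]-560)<160)&(abs(W[...,1]-80)<110)
    P=W[m];a=P@D;z=P[:,2]
    print(n,"n",m.sum(),"along",np.round(np.percentile(a,[1,99])),"z",np.round(np.percentile(z,[1,99])),"across",np.round(np.percentile(P@N,[1,99])))
    for lo in range(int(np.percentile(a,1)),int(a.max()),15):
        k=(a>=lo)&(a<lo+15)
        if k.sum()>5: print(lo+7,np.round(np.percentile(z[k],[3,97])),end="; ")
    print()
E
python3 - <<'E'
from h import *
tilt();tilt("top");go([0,0,0])
s=robot.get_state();print(s["wrist_torque"])
E
```

```text
side n 1384 along [448. 583.] z [ 0. 69.] across [260. 328.]
454 [31. 68.]; 469 [30. 69.]; 484 [33. 68.]; 499 [29. 68.]; 514 [30. 68.]; 529 [32. 68.]; 544 [ 4. 68.]; 559 [ 3. 67.]; 574 [ 6. 67.]; 589 [33. 67.]; 
top n 230 along [501. 596.] z [ -3. 407.] across [250. 337.]
508 [397. 410.]; 553 [55. 67.]; 568 [ 2. 67.]; 583 [ 1. 68.]; 598 [-3.  3.]; 
t 5.25 grasp [528.2  99.1  59.7] yawY -112.5 F [-0.1 -0.4 -1.9] w 0.744 ff 22.977782785892487
twist units 0.0 shift units [-18.    11.75   2.39]  total mm [-450.  294.   60.]
[ 0.05545526  0.12073267 -0.00940759]
```

arm_command --pt "0 0 0.4" --pt "0 0 0.4" --pt "0 0 0.3" --pt "0 0 0" --pt "0 0 0" --twist '[0, 0, 0, 0, 0]' --gripper '[1, 1, 1, 1, 1]'

```text
clock: 5.67
position: [527.8, 99.0, 185.8]
tool_rot: [[0.924, -0.383, -0.002], [-0.383, -0.924, -0.0], [-0.002, 0.001, -1.0]]
contact_force: [0.1, 0.1, -2.8]
gripper_width: 0.75
finger_force: 22.9
```

arm_command --pt "0 0 0" --pt "0 0 0" --pt "0 0 0" --pt "0 0 0" --pt "0 0 0" --twist '[0, 0, 0, 0, 0]' --gripper '[-0.4, -0.4, -0.4, -0.4, -0.4]'

```text
clock: 6.08
position: [528.4, 99.1, 187.3]
tool_rot: [[0.924, -0.383, 0.0], [-0.383, -0.924, 0.0], [0.0, -0.0, -1.0]]
contact_force: [0.4, 0.6, -2.4]
gripper_width: 0.747
finger_force: 23.0
```

arm_command --pt "0 0 0" --pt "0 0 0" --pt "0 0 0" --pt "0 0 0" --pt "0 0 0" --twist '[0, 0, 0, 0, 0]' --gripper '[-0.47, -0.47, -0.47, -0.47, -0.47]'

```text
clock: 6.5
position: [528.4, 99.1, 187.2]
tool_rot: [[0.924, -0.383, 0.0], [-0.383, -0.924, 0.0], [0.0, -0.0, -1.0]]
contact_force: [-0.2, -0.2, -2.7]
gripper_width: 0.74
finger_force: 23.0
```

arm_command --pt "0 0 0.05" --pt "0 0 0" --pt "0 0 0" --pt "0 0 0" --pt "0 0 0" --twist '[0, 0, 0, 0, 0]' --gripper '[-0.485, -0.485, -0.485, -0.485, -0.485]'

```text
clock: 6.92
position: [528.4, 99.1, 185.9]
tool_rot: [[0.924, -0.383, -0.0], [-0.383, -0.924, 0.0], [-0.0, -0.0, -1.0]]
contact_force: [0.3, 0.9, -2.6]
gripper_width: 0.747
finger_force: 22.9
```

arm_command --pt "0 0 0" --pt "0 0 0" --pt "0 0 0" --pt "0 0 0" --pt "0 0 0" --twist '[0, 0, 0, 0, 0]' --gripper '[-0.495, -0.495, -0.495, -0.495, -0.495]'

```text
clock: 7.33
position: [528.4, 99.1, 186.0]
tool_rot: [[0.924, -0.383, 0.0], [-0.383, -0.924, 0.0], [0.0, -0.0, -1.0]]
contact_force: [-0.6, -0.1, -2.4]
gripper_width: 0.747
finger_force: 14.5
```

arm_command --pt "0 0 0" --pt "0 0 0" --pt "0 0 0" --pt "0 0 0" --pt "0 0 0" --twist '[0, 0, 0, 0, 0]' --gripper '[-0.5, -0.5, -0.5, -0.5, -0.5]'

```text
clock: 7.75
position: [528.4, 99.1, 186.0]
tool_rot: [[0.924, -0.383, 0.0], [-0.383, -0.924, 0.0], [0.0, -0.0, -1.0]]
contact_force: [0.4, -0.7, -0.9]
gripper_width: 0.748
finger_force: 7.8
```

arm_command --pt "0 0 0" --pt "0 0 0" --pt "0 0 0" --pt "0 0 0" --pt "0 0 0" --twist '[0, 0, 0, 0, 0]' --gripper '[-0.503, -0.503, -0.503, -0.503, -0.503]'

```text
clock: 8.17
position: [528.4, 99.1, 186.0]
tool_rot: [[0.924, -0.383, 0.0], [-0.383, -0.924, 0.0], [0.0, -0.0, -1.0]]
contact_force: [-0.1, 0.8, -2.0]
gripper_width: 0.753
finger_force: 4.4
```

arm_command --pt "0 0 -0.2" --pt "0 0 -0.3" --pt "0 0 -0.3" --pt "0 0 -0.3" --pt "0 0 0" --twist '[0, 0, 0, 0, 0]' --gripper '[-0.503, -0.503, -0.503, -0.503, -0.503]'

```text
clock: 8.58
position: [529.7, 99.3, 216.2]
tool_rot: [[0.924, -0.383, 0.005], [-0.383, -0.924, 0.001], [0.004, -0.002, -1.0]]
contact_force: [0.4, -0.4, -0.1]
gripper_width: 0.751
finger_force: 0.0
```

```bash
python3 - <<'E'
from h import *
tilt();go([0,0,0])
s=robot.get_state();print(s["wrist_torque"])
E
```

```text
side n 1407 along [439. 578.] z [-1. 39.] across [259. 379.]
445 [ 1. 38.]; 460 [ 3. 38.]; 475 [ 9. 39.]; 490 [ 1. 39.]; 505 [ 1. 38.]; 520 [ 0. 38.]; 535 [ 0. 38.]; 550 [ 0. 38.]; 565 [ 2. 38.]; 580 [ 2. 39.]; 
t 8.6333 grasp [530.   99.3  60.4] yawY -112.51 F [0.  0.6 0.1] w 0.753 ff 0.0
twist units 0.0 shift units [-18.07  11.79   2.33]  total mm [-452.  295.   58.]
[-0.01757807 -0.02220296  0.02727675]
```

arm_command --pt "-0.3 0 0" --pt "-0.3 0 0.1" --pt "0 0 0.3" --pt "0 0 0.4" --pt "0 0 0.4" --twist '[0, 0, 0, 0, 0]' --gripper '[-1, -1, -1, -1, -0.7]'

```text
clock: 9.05
position: [514.0, 104.9, 182.2]
tool_rot: [[0.924, -0.382, -0.0], [-0.382, -0.924, -0.0], [-0.0, 0.0, -1.0]]
contact_force: [-0.3, 0.5, 0.1]
gripper_width: 0.879
finger_force: 0.0
```

arm_command --pt "0 0 0" --pt "0 0 0" --pt "0 0 0" --pt "0 0 0" --pt "0 0 0" --twist '[0, 0, 0, 0, 0]' --gripper '[-0.4, -0.4, -0.4, -0.497, -0.497]'

```text
clock: 9.47
position: [514.6, 104.8, 183.5]
tool_rot: [[0.924, -0.383, -0.0], [-0.383, -0.924, 0.0], [-0.0, 0.0, -1.0]]
contact_force: [-1.2, -0.3, -1.5]
gripper_width: 0.747
finger_force: 3.5
```

arm_command --pt "0 0 0" --pt "0 0 -0.2" --pt "0 0 -0.3" --pt "0 0 -0.3" --pt "0 0 0" --twist '[0, 0, 0, 0, 0]' --gripper '[-0.497, -0.497, -0.497, -0.497, -0.497]'

```text
clock: 9.88
position: [515.7, 105.0, 205.9]
tool_rot: [[0.924, -0.383, 0.004], [-0.383, -0.924, 0.001], [0.003, -0.002, -1.0]]
contact_force: [-0.3, 0.7, -0.8]
gripper_width: 0.75
finger_force: 2.8
```

```bash
python3 - <<'E'
from h import *
tilt();go([0,0,0])
s=robot.get_state();print(s["wrist_torque"])
E
```

```text
side n 1528 along [444. 580.] z [-0. 62.] across [260. 388.]
450 [24. 82.]; 465 [23. 60.]; 480 [16. 57.]; 495 [12. 54.]; 510 [ 1. 52.]; 525 [ 2. 48.]; 540 [ 1. 46.]; 555 [ 1. 43.]; 570 [ 3. 39.]; 585 [-0. 39.]; 
t 9.9333 grasp [515.9 105.1  50.2] yawY -112.5 F [ 0.8  0.2 -1.5] w 0.75 ff 2.8903553634881973
twist units 0.0 shift units [-17.46  11.79   1.94]  total mm [-437.  295.   48.]
[ 0.01759605 -0.11323416  0.07140585]
```

arm_command --pt "0 0 0" --pt "0.1 0 -0.4" --pt "0.2 0 -0.4" --pt "0.2 0 -0.4" --pt "0 0 0" --twist '[0, 0, 0, 0, 0]' --gripper '[-0.493, -0.493, -0.493, -0.493, -0.493]'

```text
clock: 10.35
position: [528.5, 99.9, 236.7]
tool_rot: [[0.924, -0.383, 0.006], [-0.383, -0.924, 0.001], [0.005, -0.003, -1.0]]
contact_force: [0.2, 0.4, -0.9]
gripper_width: 0.751
finger_force: 5.8
```

```bash
python3 - <<'E'
from h import *
tilt();go([0,0,0])
s=robot.get_state();print(s["wrist_torque"])
E
```

```text
side n 1517 along [455. 586.] z [-0. 91.] across [259. 346.]
461 [48. 92.]; 476 [46. 87.]; 491 [36. 82.]; 506 [32. 73.]; 521 [ 2. 67.]; 536 [17. 59.]; 551 [ 3. 53.]; 566 [ 3. 46.]; 581 [-1. 40.]; 
t 10.4 grasp [528.5 100.1  80.7] yawY -112.53 F [ 0.1 -0.6 -1.3] w 0.748 ff 5.808446779847145
twist units 0.0 shift units [-18.01  11.81   3.13]  total mm [-450.  295.   78.]
[ 0.07993583 -0.14523844  0.03914758]
```

arm_command --pt "0.3 0 -0.4" --pt "0.3 0 -0.4" --pt "0.3 0 -0.4" --pt "0.3 0 -0.4" --pt "0.3 0 -0.3" --twist '[0, 0, 0, 0, 0]' --gripper '[-0.491, -0.491, -0.491, -0.491, -0.491]'

```text
clock: 10.82
position: [562.0, 85.3, 282.7]
tool_rot: [[0.924, -0.383, 0.002], [-0.383, -0.924, 0.0], [0.002, -0.001, -1.0]]
contact_force: [0.5, 0.2, -2.0]
gripper_width: 0.751
finger_force: 7.0
```

```bash
python3 - <<'E'
from h import *
tilt();go([0,0,0])
E
```

```text
side n 1379 along [484. 586.] z [ -0. 132.] across [258. 346.]
491 [ -0. 130.]; 506 [ 61. 134.]; 521 [ 46. 116.]; 536 [ 5. 97.]; 551 [ 2. 78.]; 566 [ 8. 58.]; 581 [ 3. 41.]; 
t 10.8667 grasp [564.7  85.  129.4] yawY -112.53 F [ 1.3 -1.5 -0.1] w 0.75 ff 7.115871459245682
twist units 0.0 shift units [-19.59  11.81   5.04]  total mm [-490.  295.  126.]
```

arm_command --pt "0.4 0 -0.2" --pt "0.5 0 -0.2" --pt "0.5 0 -0.1" --pt "0.4 0 -0.1" --pt "0 0 0" --twist '[0, 0, 0, 0, 0]' --gripper '[-0.491, -0.491, -0.491, -0.491, -0.491]'

```text
clock: 11.28
position: [604.5, 67.8, 297.1]
tool_rot: [[0.924, -0.383, 0.003], [-0.383, -0.924, -0.0], [0.003, -0.001, -1.0]]
contact_force: [-0.2, 2.4, 4.8]
gripper_width: 0.748
finger_force: 8.6
```

```bash
python3 - <<'E'
from h import *
tilt(f="pics/s2.png");go([0,0,0])
E
```

```text
side n 1126 along [517. 592.] z [ -0. 145.] across [258. 350.]
524 [ -0. 133.]; 539 [  2. 144.]; 554 [  6. 144.]; 569 [  7. 104.]; 584 [11. 61.]; 599 [12. 20.]; 
t 11.3333 grasp [604.   68.2 141.9] yawY -112.55 F [-0.5  0.6  4.9] w 0.746 ff 8.575975745916367
twist units 0.0 shift units [-21.28  11.79   5.62]  total mm [-532.  295.  140.]
```

View pics/s2.png

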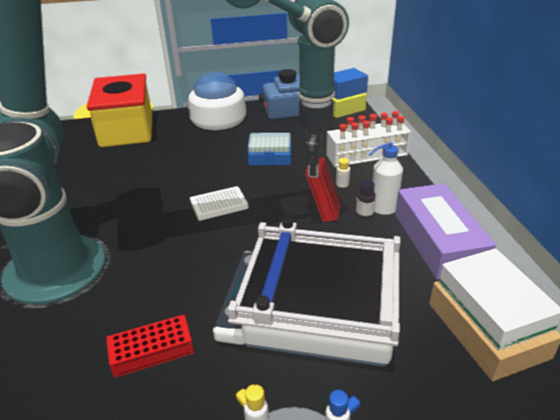

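arm_command --pt "0 0 0" --pt "0 0 0" --pt "0 0 -0.2" --pt "0 0 -0.4" --pt "0 0 -0.4" --twist '[0, 0, 0, 0, 0]' --gripper '[0, 0, 0, 0, 0]' --grip_force 30

```text
clock: 11.75
position: [601.1, 68.5, 319.9]
tool_rot: [[0.924, -0.383, -0.004], [-0.383, -0.924, -0.0], [-0.004, 0.002, -1.0]]
contact_force: [-0.3, -0.1, -1.3]
gripper_width: 0.741
finger_force: 33.6
```

arm_command --pt "-0.3 0 0" --pt "-0.6 0 0" --pt "-0.6 0 0" --pt "-0.6 0 0" --pt "-0.6 0 0" --twist '[0, 0, 0, 0, 0]' --gripper '[0, 0, 0, 0, 0]'

```text
clock: 12.17
position: [538.5, 94.6, 320.8]
tool_rot: [[0.924, -0.383, -0.001], [-0.383, -0.924, 0.0], [-0.001, 0.0, -1.0]]
contact_force: [-1.0, 0.3, -2.2]
gripper_width: 0.733
finger_force: 33.6
```

arm_command --pt "-0.6 0 0" --pt "-0.6 0 0" --pt "-0.6 0 0" --pt "-0.6 0 0" --pt "-0.4 0 0" --twist '[0, 0, 0, 0, 0]' --gripper '[0, 0, 0, 0, 0]'

```text
clock: 12.58
position: [473.3, 121.6, 320.7]
tool_rot: [[0.924, -0.382, -0.001], [-0.382, -0.924, 0.0], [-0.001, 0.0, -1.0]]
contact_force: [-0.0, 0.2, -2.0]
gripper_width: 0.739
finger_force: 33.6
```

```bash
sed -i 's/-560)<160/-540)<180/' h.py; python3 - <<'E'
from h import *
tilt();go([0,0,0])
E
```

```text
side n 1199 along [379. 450.] z [  2. 168.] across [258. 324.]
386 [  2. 162.]; 401 [ 58. 168.]; 416 [ 33. 161.]; 431 [ 33. 115.]; 446 [34. 71.]; 
t 12.6333 grasp [471.8 122.  165.5] yawY -112.46 F [-2.7  1.1 -2.9] w 0.737 ff 33.65510702133179
twist units 0.0 shift units [-15.56  11.72   6.67]  total mm [-389.  293.  167.]
```

arm_command --pt "-0.4 0 0" --pt "-0.3 0 0.3" --pt "0 0 0.3" --pt "0 0 0.3" --pt "0 0 0" --twist '[0, 0, 0, 0, 0]' --gripper '[0, 0, 0, 0, 0]' --grip_force 20

```text
clock: 13.05
position: [459.2, 127.8, 297.6]
tool_rot: [[0.924, -0.383, -0.001], [-0.383, -0.924, -0.0], [-0.001, 0.0, -1.0]]
contact_force: [0.3, 0.2, -1.0]
gripper_width: 0.738
finger_force: 33.7
```

```bash
python3 - <<'E'
from h import *
tilt();go([0,0,0])
E
```

```text
side n 1189 along [365. 434.] z [  1. 145.] across [258. 324.]
371 [  0. 140.]; 386 [ 35. 145.]; 401 [  8. 138.]; 416 [ 8. 92.]; 431 [11. 46.]; 
t 13.1 grasp [459.3 127.7 142.7] yawY -112.51 F [ 0.3  0.2 -2.2] w 0.739 ff 33.66373121738434
twist units 0.0 shift units [-15.01  11.75   5.72]  total mm [-375.  294.  143.]
```

arm_command --pt "0 0 0" --pt "0 0 0.1" --pt "0.2 0 0" --pt "0.3 0 0" --pt "0.3 0 0" --twist '[0, 0, 0, 0, 0]' --gripper '[-0.491, -0.491, -0.491, -0.491, -0.491]' --grip_force 20

```text
clock: 13.52
position: [478.9, 120.1, 297.7]
tool_rot: [[0.924, -0.383, 0.003], [-0.383, -0.924, 0.0], [0.003, -0.002, -1.0]]
contact_force: [-0.9, -0.1, 6.3]
gripper_width: 0.749
finger_force: 11.7
```

```bash
python3 - <<'E'
from h import *
tilt();go([0,0,0])
E
```

```text
side n 1071 along [380. 437.] z [  0. 145.] across [259. 324.]
386 [  0. 138.]; 401 [  7. 144.]; 416 [  9. 144.]; 431 [ 8. 78.]; 
t 13.5667 grasp [480.7 119.7 142.7] yawY -112.5 F [ 1.1 -1.3  5.9] w 0.748 ff 11.759824007749557
twist units 0.0 shift units [-15.96  11.79   5.62]  total mm [-399.  295.  141.]
```

arm_command --pt "0.3 0 0" --pt "0.2 0 0" --pt "0.2 0 0" --pt "0.1 0 0" --pt "0 0 0" --twist '[0, 0, 0, 0, 0]' --gripper '[-0.494, -0.494, -0.494, -0.494, -0.494]'

```text
clock: 13.98
position: [496.8, 112.4, 296.1]
tool_rot: [[0.924, -0.383, 0.001], [-0.383, -0.924, 0.0], [0.001, -0.001, -1.0]]
contact_force: [0.2, -0.9, 3.7]
gripper_width: 0.748
finger_force: 7.6
```

```bash
python3 - <<'E'
from h import *
tilt();tilt("top");go([0,0,0])
E
```

```text
side n 935 along [387. 438.] z [ -0. 143.] across [258. 324.]
394 [ -1. 140.]; 409 [  3. 121.]; 424 [  6. 143.]; 439 [  6. 140.]; 
top n 9 along [397. 401.] z [  1. 143.] across [263. 279.]
403 [  1. 143.]; 
t 14.0833 grasp [496.5 112.5 141.1] yawY -112.51 F [ 0.9 -1.2  3.1] w 0.753 ff 7.5351885706186295
twist units 0.0 shift units [-16.63  11.77   5.63]  total mm [-416.  294.  141.]
```

```bash
cat >> h.py <<'E'
def face(f=None):
    d=snap("side"); 
    if f: cv2.imwrite(f,d["image"])
    W=cloud(d);I=d["image"].astype(int);A=W@D;B=W@N
    m=(I[...,2]>60)&(I[...,0]<I[...,2]*.5)&(I[...,1]<I[...,2]*.5)&(W[...,2]>5)&(B<268)&(B>250)&(A>330)&(A<700)
    r=cv2.minAreaRect(np.stack([A[m],W[...,2][m]],-1).astype(np.float32))
    print("face",m.sum(),r); print(np.round(cv2.boxPoints(r)).tolist())
E
python3 - <<'E'
from h import *
face()
E
```

```text
face 655 ((417.1999816894531, 93.03870391845703), (37.71884536743164, 176.21141052246094), 1.6259340047836304)
[[396.0, 181.0], [401.0, 4.0], [439.0, 6.0], [434.0, 182.0]]
```

arm_command --pt "0.4 0 -0.05" --pt "0.5 0 0" --pt "0.5 0 0.05" --pt "0.5 0 0.05" --pt "0 0 0" --twist '[0, 0, 0, 0, 0]' --gripper '[-0.494, -0.494, -0.494, -0.494, -0.494]'

```text
clock: 14.55
position: [542.7, 93.2, 295.1]
tool_rot: [[0.923, -0.384, 0.003], [-0.384, -0.923, -0.001], [0.003, -0.0, -1.0]]
contact_force: [0.0, -0.5, 4.2]
gripper_width: 0.749
finger_force: 8.0
```

```bash
python3 - <<'E'
from h import *
tilt();face("pics/s3.png");go([0,0,0])
E
```

```text
side n 798 along [416. 483.] z [ -1. 167.] across [256. 340.]
422 [-3.  2.]; 437 [  5. 104.]; 452 [  5. 143.]; 467 [ 13. 141.]; 482 [ 93. 173.]; 
face 649 ((458.1434326171875, 91.79641723632812), (176.3246307373047, 36.27614212036133), 82.18861389160156)
[[428.0, 7.0], [464.0, 2.0], [488.0, 177.0], [452.0, 182.0]]
t 14.65 grasp [541.3  93.8 140. ] yawY -112.56 F [-0.  -0.5  4. ] w 0.747 ff 7.933708727359772
twist units 0.0 shift units [-18.56  11.77   5.58]  total mm [-464.  294.  139.]
```

View pics/s3.png

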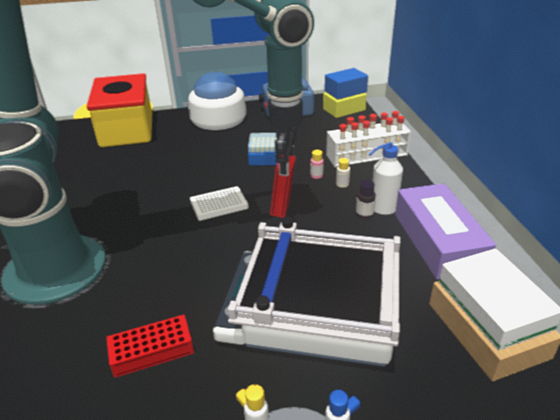

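arm_command --pt "0 0 0" --pt "0.3 0 0.1" --pt "0.3 0 0.1" --pt "0.3 0 0.1" --pt "0 0 0" --twist '[0, 0, 0, 0, 0]' --gripper '[-0.497, -0.497, -0.497, -0.497, -0.497]'

```text
clock: 15.07
position: [561.5, 85.4, 287.5]
tool_rot: [[0.924, -0.383, 0.002], [-0.383, -0.924, -0.0], [0.002, -0.0, -1.0]]
contact_force: [1.5, -1.0, 4.2]
gripper_width: 0.748
finger_force: 4.1
```

```bash
python3 - <<'E'
from h import *
face();go([0,0,0])
E
```

```text
face 635 ((472.697509765625, 90.80133056640625), (178.7183074951172, 35.69010925292969), 73.2373046875)
[[430.0, 10.0], [464.0, 0.0], [516.0, 171.0], [481.0, 182.0]]
t 15.1167 grasp [561.2  85.6 132.6] yawY -112.51 F [ 1.2 -0.2  4.5] w 0.752 ff 4.08444207161665
twist units 0.0 shift units [-19.43  11.76   5.28]  total mm [-486.  294.  132.]
```

arm_command --pt "0 0 0" --pt "0 0 0" --pt "0 0 -0.2" --pt "0 0 -0.2" --pt "-0.4 0 0" --twist '[0, 0, 0, 0, 0]' --gripper '[0, 0, 0, 0, 0]' --grip_force 40

```text
clock: 15.53
position: [551.9, 89.5, 297.6]
tool_rot: [[0.924, -0.383, 0.001], [-0.383, -0.924, 0.0], [0.001, -0.0, -1.0]]
contact_force: [0.5, 0.8, -1.7]
gripper_width: 0.74
finger_force: 44.9
```

arm_command --pt "-0.5 0 0" --pt "-0.5 0 0" --pt "-0.5 0 0" --pt "-0.3 0 0.2" --pt "0 0 0.2" --twist '[0, 0, 0, 0, 0]' --gripper '[0, 0, 0, 0, 0]'

```text
clock: 15.95
position: [508.1, 107.5, 287.4]
tool_rot: [[0.924, -0.381, 0.0], [-0.381, -0.924, -0.0], [0.0, 0.0, -1.0]]
contact_force: [0.3, -5.5, 23.2]
gripper_width: 0.74
finger_force: 47.9
```

arm_command --pt "0 0 0.05" --pt "0 0 0" --pt "0 0 0" --pt "0.3 0 0.1" --pt "0.4 0 0.15" --twist '[0, 0, 0, 0, 0]' --gripper '[0, -0.497, -0.497, -0.497, -0.497]' --grip_force 20

```text
clock: 16.37
position: [526.9, 100.0, 280.6]
tool_rot: [[0.924, -0.382, 0.003], [-0.382, -0.924, -0.0], [0.002, -0.001, -1.0]]
contact_force: [0.3, -0.6, 3.1]
gripper_width: 0.749
finger_force: 5.1
```

```bash
python3 - <<'E'
from h import *
face();go([0,0,0])
E
```

```text
face 619 ((428.8458251953125, 88.0179672241211), (176.91793823242188, 36.31822204589844), 63.75168228149414)
[[373.0, 17.0], [406.0, 1.0], [484.0, 159.0], [452.0, 175.0]]
t 16.4167 grasp [529.   99.2 124.8] yawY -112.49 F [ 4.1 -3.6  5.2] w 0.745 ff 5.142327547073364
twist units 0.0 shift units [-18.05  11.76   4.92]  total mm [-451.  294.  123.]
```

arm_command --pt "0.5 0 0.2" --pt "0.5 0 0.25" --pt "0.4 0 0.25" --pt "0.4 0 0.3" --pt "0.35 0 0.35" --twist '[0, 0, 0, 0, 0]' --gripper '[-0.496, -0.496, -0.496, -0.496, -0.496]'

```text
clock: 16.83
position: [576.7, 79.0, 244.8]
tool_rot: [[0.924, -0.383, -0.0], [-0.383, -0.924, 0.0], [-0.0, -0.0, -1.0]]
contact_force: [1.2, -0.2, 1.0]
gripper_width: 0.75
finger_force: 4.3
```

```bash
python3 - <<'E'
from h import *
face();go([0,0,0])
E
```

```text
face 644 ((462.74249267578125, 65.1077651977539), (167.2593231201172, 42.020423889160156), 37.84164810180664)
[[384.0, 30.0], [410.0, -3.0], [542.0, 100.0], [516.0, 133.0]]
t 16.8833 grasp [577.3  78.4  88.2] yawY -112.54 F [ 4.  -0.8  0.6] w 0.75 ff 4.369324520230293
twist units 0.0 shift units [-20.13  11.75   3.54]  total mm [-503.  294.   88.]
```

arm_command --pt "0.35 0 0.4" --pt "0.3 0 0.45" --pt "0.25 0 0.45" --pt "0.2 0 0.45" --pt "0.1 0 0.3" --twist '[0, 0, 0, 0, 0]' --gripper '[-0.496, -0.496, -0.496, -0.496, -0.496]'

```text
clock: 17.3
position: [603.5, 67.7, 192.7]
tool_rot: [[0.924, -0.383, -0.002], [-0.383, -0.924, -0.0], [-0.001, 0.001, -1.0]]
contact_force: [0.7, -0.6, -1.3]
gripper_width: 0.748
finger_force: 4.6
```

```bash
python3 - <<'E'
from h import *
tilt();face();go([0,0,0])
E
```

```text
side n 1266 along [390. 527.] z [-0. 55.] across [258. 328.]
396 [-0. 38.]; 411 [ 2. 40.]; 426 [ 4. 43.]; 441 [ 9. 46.]; 456 [11. 48.]; 471 [11. 50.]; 486 [ 4. 53.]; 501 [18. 55.]; 516 [18. 56.]; 546 [27. 78.]; 
face 623 ((476.8541564941406, 34.32842254638672), (157.72499084472656, 52.586692810058594), 16.848461151123047)
[[394.0, 37.0], [409.0, -14.0], [560.0, 32.0], [545.0, 82.0]]
t 17.4 grasp [601.9  67.8  37.2] yawY -112.53 F [-0.1 -0.5 -0.5] w 0.745 ff 4.452813416719437
twist units 0.0 shift units [-21.19  11.73   1.59]  total mm [-530.  293.   40.]
```

arm_command --pt "0.05 0 0.25" --pt "0 0 0.2" --pt "0 0 0.15" --pt "0 0 0.1" --pt "0 0 0" --twist '[0, 0, 0, 0, 0]' --gripper '[-0.496, -0.496, -0.496, -0.496, -0.496]'

```text
clock: 17.82
position: [604.3, 67.6, 176.8]
tool_rot: [[0.924, -0.383, -0.001], [-0.383, -0.924, 0.0], [-0.001, 0.0, -1.0]]
contact_force: [-0.4, 0.3, -1.4]
gripper_width: 0.749
finger_force: 4.5
```

```bash
python3 - <<'E'
from h import *
tilt();go([0,0,0])
E
```

```text
side n 1265 along [389. 516.] z [-0. 42.] across [258. 368.]
396 [ 1. 37.]; 411 [ 4. 39.]; 426 [ 4. 40.]; 441 [ 3. 40.]; 456 [ 1. 41.]; 471 [ 4. 42.]; 486 [ 6. 42.]; 501 [ 6. 42.]; 516 [ 4. 44.]; 
t 17.8667 grasp [604.2  67.7  22. ] yawY -112.5 F [ 0.4  0.1 -1.7] w 0.748 ff 4.496752917766571
twist units 0.0 shift units [-21.29  11.75   0.89]  total mm [-532.  294.   22.]
```

arm_command --pt "0 0 0.1" --pt "0 0 0.1" --pt "0 0 0" --pt "0 0 0" --pt "0 0 0" --twist '[0, 0, 0, 0, 0]' --gripper '[-0.496, -0.496, -0.51, -0.7, -1]'

```text
clock: 18.28
position: [604.6, 67.6, 172.3]
tool_rot: [[0.924, -0.383, 0.0], [-0.383, -0.924, 0.0], [0.0, -0.0, -1.0]]
contact_force: [1.2, -0.0, 0.4]
gripper_width: 0.966
finger_force: 0.0
```

arm_command --pt "0 0 0" --pt "0 0 0" --pt "0 0 -0.5" --pt "0 0 -1" --pt "0 0 -1" --twist '[0, 0, 0, 0, 0]' --gripper '[-1, -1, -1, -1, -1]'

```text
clock: 18.7
position: [603.8, 67.4, 234.8]
tool_rot: [[0.924, -0.383, -0.003], [-0.383, -0.924, -0.0], [-0.003, 0.001, -1.0]]
contact_force: [-0.1, 0.0, 0.6]
gripper_width: 0.995
finger_force: 0.0
```

arm_command --pt "-0.8 0 -1" --pt "-1 0 -1" --pt "-1 0 -0.5" --pt "-1 0 0" --pt "-0.8 0 0" --twist '[0, 0, 0, 0, 0]' --gripper '[-1, -1, -1, -1, -1]'

```text
clock: 19.12
position: [497.5, 112.1, 299.9]
tool_rot: [[0.924, -0.383, 0.004], [-0.383, -0.924, 0.001], [0.003, -0.002, -1.0]]
contact_force: [-0.4, -0.1, -1.2]
gripper_width: 1.001
finger_force: 0.0
```

```bash
python3 - <<'E'
from h import *
d=snap("wrist");cv2.imwrite("pics/w2.png",d["image"])
W=cloud(d);I=d["image"].astype(int);m=(I[...,2]>110)&(I[...,0]<90)&(I[...,1]<90)&(W[...,2]>30)&(W[...,2]<42)
P=W[m]; r=cv2.minAreaRect(P[:,:2].astype(np.float32));print(r,np.percentile(P[:,2],[5,50,95]))
print("along,across",np.array(r[0])@D[:2],np.array(r[0])@N[:2])
tilt("side")
go(np.array([*r[0],27]))
E
```

```text
((542.984130859375, 91.81280517578125), (64.13121795654297, 136.57125854492188), 67.5826644897461) [33.62272215 34.91846326 36.0085355 ]
along,across 467.026684278355 291.8003319588971
side n 1579 along [395. 540.] z [-1. 39.] across [258. 377.]
401 [ 1. 38.]; 416 [ 3. 39.]; 431 [ 1. 38.]; 446 [ 2. 38.]; 461 [ 2. 38.]; 476 [ 8. 38.]; 491 [ 2. 38.]; 506 [ 1. 39.]; 521 [ 0. 38.]; 536 [ 0. 38.]; 
t 19.2167 grasp [495.7 112.3 143.1] yawY -112.41 F [-0.1 -1.3 -0.3] w 0.999 ff 0.0
twist units 0.0 shift units [2.06 0.04 4.64]  total mm [ 52.   1. 116.]
```

View pics/w2.png

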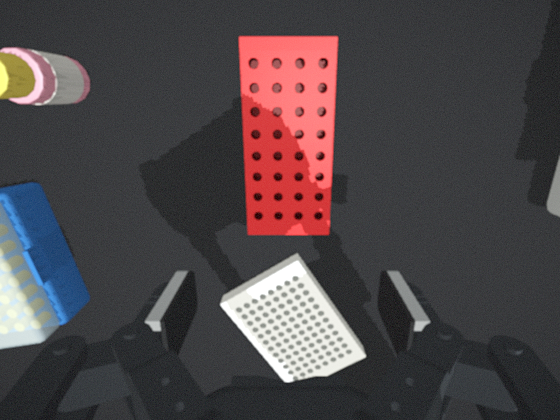

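arm_command --pt "1 0 0.5" --pt "0.8 0 1" --pt "0.25 0.05 1" --pt "0 0 1" --pt "0 0 0.8" --twist '[0, 0, 0, 0, 0]' --gripper '[-1, -1, -1, -1, -1]'

```text
clock: 19.63
position: [546.2, 90.1, 188.7]
tool_rot: [[0.924, -0.384, 0.0], [-0.384, -0.924, -0.0], [0.0, -0.0, -1.0]]
contact_force: [-0.7, -0.0, -0.3]
gripper_width: 1.001
finger_force: 0.0
```

arm_command --pt "0 0 0.3" --pt "0 0 0" --pt "0 0 0" --pt "0 0 0" --pt "0 0 0" --twist '[0, 0, 0, 0, 0]' --gripper '[-1, 0, 0, 0, 0]' --grip_force 40

```text
clock: 20.05
position: [546.1, 90.9, 183.7]
tool_rot: [[0.924, -0.383, 0.003], [-0.383, -0.924, 0.0], [0.002, -0.001, -1.0]]
contact_force: [-0.4, -0.3, -2.1]
gripper_width: 0.741
finger_force: 47.7
```

arm_command --pt "0 0 0" --pt "0 0 -0.3" --pt "0 0 -0.8" --pt "0 0 -1" --pt "0 0 -1" --twist '[0, 0, 0, 0, 0]' --gripper '[0, 0, 0, 0, 0]'

```text
clock: 20.47
position: [544.6, 90.7, 260.5]
tool_rot: [[0.924, -0.383, -0.002], [-0.383, -0.924, -0.0], [-0.001, 0.001, -1.0]]
contact_force: [-0.4, 0.1, -2.8]
gripper_width: 0.742
finger_force: 47.6
```

arm_command --pt "0 0 -1" --pt "0 0 -1" --pt "0 0.3 -1" --pt "0.2 0.6 -0.8" --pt "0.3 0.6 -0.3" --twist '[0, 0, 0, 0, 0]' --gripper '[0, 0, 0, 0, 0]'

```text
clock: 20.88
position: [542.9, 51.6, 367.2]
tool_rot: [[0.924, -0.381, 0.007], [-0.381, -0.925, 0.0], [0.006, -0.003, -1.0]]
contact_force: [1.0, 0.3, -1.9]
gripper_width: 0.736
finger_force: 47.8
```

```bash
python3 - <<'E'
from h import *
go(SH+36*D+[0,0,250],67.6)
E
```

```text
t 20.8833 grasp [543.9  51.6 212.2] yawY -112.41 F [ 1.   0.3 -1.9] w 0.736 ff 47.849172949790955
twist units -0.0 shift units [ 5.75 11.35 -1.51]  total mm [144. 284. -38.]
```

arm_command --pt "0.4 0.8 0" --pt "0.4 0.9 0" --pt "0.4 0.9 0" --pt "0.4 0.9 0" --pt "0.4 0.9 0" --twist '[0, 0, 0, 0, 0]' --gripper '[0, 0, 0, 0, 0]'

```text
clock: 21.3
position: [546.0, -70.4, 363.1]
tool_rot: [[0.924, -0.382, 0.001], [-0.382, -0.924, -0.0], [0.001, -0.0, -1.0]]
contact_force: [0.2, -0.3, -2.4]
gripper_width: 0.74
finger_force: 47.8
```

arm_command --pt "0.4 0.9 0" --pt "0.4 0.9 0" --pt "0.4 0.9 0" --pt "0.4 0.9 0" --pt "0.4 0.9 0" --twist '[0, 0, 0, 0, 0]' --gripper '[0, 0, 0, 0, 0]'

```text
clock: 21.72
position: [549.2, -193.6, 363.0]
tool_rot: [[0.924, -0.383, 0.001], [-0.383, -0.924, -0.0], [0.001, -0.0, -1.0]]
contact_force: [0.6, -0.4, -2.7]
gripper_width: 0.741
finger_force: 47.8
```

arm_command --pt "0.4 0.9 0" --pt "0.3 0.8 0" --pt "0.2 0.6 0" --pt "0.1 0.1 0" --pt "0 0 0" --twist '[0, 0, 0, 0, 0]' --gripper '[0, 0, 0, 0, 0]'

```text
clock: 22.13
position: [549.6, -258.3, 362.5]
tool_rot: [[0.923, -0.384, 0.0], [-0.384, -0.923, 0.0], [0.0, -0.0, -1.0]]
contact_force: [0.9, 0.2, -2.6]
gripper_width: 0.733
finger_force: 47.7
```

```bash
python3 - <<'E'
from h import *
go(SH+36*D+[0,0,128],67.6)
d=snap("wrist");cv2.imwrite("pics/w3.png",d["image"]);W=cloud(d);np.save("W3.npy",W)
X=(W-SH)@D;Y=(W-SH)@N;Z=W[...,2];I=d["image"].astype(int)
m=(Z>114)&(Z<123)&(X>95)&(X<145)&(abs(Y)<95);print("stop top x",np.percentile(X[m],[1,50,99]),"y",np.percentile(Y[m],[1,99]),"z",np.median(Z[m]),m.sum())
for y0 in(-80,-50,50,80):
    k=m&(abs(Y-y0)<10); print(y0,k.sum(),np.percentile(X[k],[2,98]) if k.sum()>5 else "")
m=(Z>100)&(Z<121)&(abs(abs(Y)-110)<14)&(X>-20)&(X<90)&(I.min(-1)>110)
for s in(-1,1):
    k=m&(Y*s>0);print("rod",s,k.sum(),np.percentile(Y[k],[3,50,97]) if k.sum() else "")
r=(I[...,2]>110)&(I[...,0]<90)&(I[...,1]<90)&(Z>190)
print("rack x",np.percentile(X[r],[1,99]),"y",np.percentile(Y[r],[1,99]),"z",np.percentile(Z[r],[2,50,98]))
E
```

```text
t 22.1333 grasp [ 549.7 -258.2  207.5] yawY -112.6 F [ 0.9  0.2 -2.6] w 0.733 ff 47.73080885410309
twist units -0.03 shift units [ 0.81 -0.02  3.18]  total mm [20. -0. 80.]
stop top x [107.87981577 118.14842878 128.20345276] y [-93.13144518  92.53936258] z 117.16795409222293 11258
-80 1196 [107.82648015 128.11095923]
-50 1205 [107.93263796 128.22578921]
50 1207 [107.74012767 128.00644927]
80 1169 [108.36933883 128.18186686]
rod -1 2151 [-117.11955453 -111.99546792 -108.85337034]
rod 1 1978 [101.15670388 104.62576146 109.58686772]
rack x [-23.90485719  84.95750236] y [-32.95974877  29.86313728] z [212.93165375 214.35078266 215.53159912]
```

View pics/w3.png

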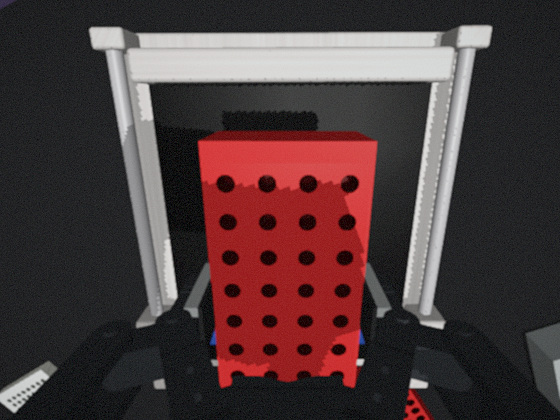

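arm_command --pt "0.4 0.1 0" --pt "0.3 0 0.5" --pt "0 0 0.8" --pt "0 0 0.8" --pt "0 0 0.5" --twist '[0, 0, 0, 0, 0]' --gripper '[0, 0, 0, 0, 0]'

```text
clock: 22.6
position: [565.1, -265.4, 294.0]
tool_rot: [[0.924, -0.382, -0.003], [-0.382, -0.924, 0.002], [-0.003, -0.0, -1.0]]
contact_force: [-0.9, 0.2, -4.1]
gripper_width: 0.741
finger_force: 47.7
```

arm_command --pt "0 0 0.3" --pt "0 0 0.2" --pt "0 0 0.1" --pt "0 0 0" --pt "0 0 0" --twist '[0, 0, 0, 0, 0]' --gripper '[0, 0, 0, 0, 0]'

```text
clock: 23.02
position: [565.4, -266.7, 283.1]
tool_rot: [[0.924, -0.383, 0.001], [-0.383, -0.924, -0.001], [0.002, 0.0, -1.0]]
contact_force: [0.1, -0.3, -1.5]
gripper_width: 0.739
finger_force: 47.7
```

```bash
cat >> h.py <<'E'
def rel(f=None):
    go(SH+40*D+[0,0,122],67.6)
    d=snap("wrist")
    if f: cv2.imwrite(f,d["image"])
    W=cloud(d);X=(W-SH)@D;Y=(W-SH)@N;Z=W[...,2];I=d["image"].astype(int)
    m=(Z>112)&(Z<125)&(X>95)&(X<145)&(abs(Y)<95)&(I.min(-1)>90);print("stop top x",np.percentile(X[m],[1,99]),np.median(Z[m]))
    r=(I[...,2]>110)&(I[...,0]<90)&(I[...,1]<90)&(Z>100)
    print("rack x",np.percentile(X[r],[1,99.5]),"y",np.percentile(Y[r],[1,99]),"z",np.percentile(Z[r],[2,50,98]))
    m=(Z>100)&(Z<121)&(abs(abs(Y)-110)<16)&(X>-20)&(X<90)&(I.min(-1)>110)
    for s in(-1,1):
        k=m&(Y*s>0);print("rod",s,k.sum(),np.percentile(Y[k],[3,50,97]) if k.sum() else "")
E
python3 -c "
from h import *
rel()"
```

```text
t 23.0167 grasp [ 565.7 -266.8  128.1] yawY -112.5 F [ 0.1 -0.3 -1.5] w 0.739 ff 47.70042836666107
twist units -0.02 shift units [ 0.24 -0.09  0.24]  total mm [ 6. -2.  6.]
stop top x [109.2344884  128.41705173] 117.21322491806397
rack x [ -5.98429849 103.12763411] y [-34.73489525  28.08509732] z [133.39019941 134.95195209 136.12752868]
rod -1 3785 [-116.53272553 -111.48193874 -108.7134163 ]
rod 1 3389 [101.44633606 104.3447214  109.06185652]
```

arm_command --pt "0.1 0 0.1" --pt "0 0 0.05" --pt "0 0 0.04" --pt "0 0 0" --pt "0 0 0" --twist '[0, 0, 0, 0, 0]' --gripper '[0, 0, 0, 0, 0]'

```text
clock: 23.48
position: [567.6, -267.7, 278.0]
tool_rot: [[0.924, -0.383, 0.001], [-0.383, -0.924, -0.001], [0.001, 0.0, -1.0]]
contact_force: [-0.0, -0.3, -0.2]
gripper_width: 0.737
finger_force: 47.9
```

arm_command --pt "0.05 0 0.02" --pt "0.05 0 0" --pt "0.05 0 0" --pt "0 0 0" --pt "0 0 0" --twist '[0, 0, 0, 0, 0]' --gripper '[0, 0, 0, 0, 0]'

```text
clock: 23.9
position: [570.5, -268.9, 278.0]
tool_rot: [[0.924, -0.383, -0.001], [-0.383, -0.924, 0.0], [-0.001, 0.0, -1.0]]
contact_force: [-4.0, 1.5, 6.2]
gripper_width: 0.743
finger_force: 48.7
```

```bash
python3 -c "
from h import *
rel()"
```

```text
t 23.9 grasp [ 570.4 -268.8  123. ] yawY -112.5 F [-4.   1.5  6.2] w 0.743 ff 48.65352988243103
twist units -0.02 shift units [ 0.04 -0.09  0.04]  total mm [ 1. -2.  1.]
stop top x [109.29307128 128.44381464] 117.21948768270722
rack x [ -0.84506109 108.24632654] y [-34.8021412   28.03823481] z [128.39925209 129.86804375 131.03199195]
rod -1 3730 [-116.4731984  -111.4215178  -108.73492613]
rod 1 3322 [101.41070025 104.27448673 109.01598531]
```

arm_command --pt "0.04 0 0" --pt "0.04 0 0" --pt "0 0 0" --pt "0 0 0" --pt "0 0 0" --twist '[0, 0, 0, 0, 0]' --gripper '[0, 0, 0, 0, 0]'

```text
clock: 24.37
position: [571.4, -269.2, 278.0]
tool_rot: [[0.924, -0.383, -0.004], [-0.383, -0.924, 0.002], [-0.004, -0.0, -1.0]]
contact_force: [-7.8, 3.7, 9.3]
gripper_width: 0.738
finger_force: 49.1
```

arm_command --pt "0 0 0" --pt "0 0 0" --pt "0 0 0" --pt "0 0 0" --pt "0 0 -0.5" --twist '[0, 0, 0, 0, 0]' --gripper '[-0.48, -0.52, -0.7, -1, -1]'

```text
clock: 24.78
position: [571.7, -269.2, 286.9]
tool_rot: [[0.924, -0.383, -0.004], [-0.383, -0.924, 0.002], [-0.005, -0.0, -1.0]]
contact_force: [-0.5, -0.1, -0.7]
gripper_width: 0.999
finger_force: 0.0
```

arm_command --pt "0 0 -1" --pt "0 0 -1" --pt "-0.5 0 -1" --pt "-1 0 0" --pt "-1 0 0" --twist '[0, 0, 0, 0, 0]' --gripper '[-1, 1, 1, 1, 1]'

```text
clock: 25.2
position: [515.8, -246.2, 368.3]
tool_rot: [[0.924, -0.383, 0.006], [-0.383, -0.924, -0.003], [0.007, 0.001, -1.0]]
contact_force: [-0.1, -0.2, -0.6]
gripper_width: 0.455
finger_force: 0.0
```

arm_command --pt "-1 0 0" --pt "-1 0 0" --pt "-1 0 0" --pt "-0.5 0 0" --pt "0 0 0" --twist '[0, 0, 0, 0, 0]' --gripper '[1, 1, 1, 1, 1]'

```text
clock: 25.62
position: [432.1, -211.3, 365.1]
tool_rot: [[0.924, -0.383, -0.0], [-0.383, -0.924, 0.0], [-0.0, 0.0, -1.0]]
contact_force: [0.6, -0.3, -0.8]
gripper_width: -0.002
finger_force: 0.0
```

```bash
python3 - <<'E'
from h import *
d0=dict(np.load("top0.npz"));W=cloud(d0);X=(W-SH)@D;Y=(W-SH)@N;Z=W[...,2];I=d0["image"]
for y0 in(-60,-30,0,30,60):
    k=(abs(Y-y0)<4)&(X<-60)&(X>-150);o=np.argsort(X[k]);print(y0,[(int(x),int(z),int(g)) for x,z,g in zip(X[k][o],Z[k][o],I[k][o].min(-1))][::3])
rel("pics/w4.png");go(SH-111*D-3.5*N+[0,0,123],67.6)
d=snap("wrist");W=cloud(d);X=(W-SH)@D;Y=(W-SH)@N;Z=W[...,2];I=d["image"].astype(int)
b=(I[...,0]>110)&(I[...,2]<90)&(Z>105)&(Z<130)&(abs(Y)<95);print("bar x",np.percentile(X[b],[1,99]),"y",np.percentile(Y[b],[1,99]),np.median(Z[b]),b.sum())
E
```

```text
-60 [(-149, 48, 79), (-147, 50, 92), (-145, 55, 80), (-143, 50, 102), (-141, 51, 135), (-140, 54, 197), (-139, 94, 249), (-136, 91, 251), (-134, 92, 249), (-132, 90, 223), (-130, 90, 137), (-129, 96, 74), (-126, 96, 66), (-124, 99, 65), (-121, 97, 64), (-118, 94, 63), (-115, 95, 64), (-113, 96, 60), (-112, 95, 63), (-110, 97, 65), (-107, 95, 63), (-104, 97, 62), (-102, 97, 65), (-99, 94, 62), (-98, 95, 65), (-95, 99, 56), (-93, 114, 40), (-91, 119, 56), (-90, 122, 81), (-86, 115, 89), (-85, 121, 83), (-81, 117, 80), (-79, 121, 72), (-77, 118, 73), (-75, 122, 61), (-72, 119, 52), (-67, 94, 53), (-64, 94, 57), (-63, 95, 60), (-61, 91, 60)]
-30 [(-149, 55, 68), (-147, 53, 64), (-145, 53, 66), (-142, 57, 97), (-141, 93, 230), (-140, 52, 200), (-138, 91, 250), (-136, 91, 250), (-135, 93, 250), (-133, 93, 234), (-130, 96, 146), (-128, 96, 80), (-126, 95, 70), (-124, 94, 65), (-122, 94, 70), (-119, 98, 66), (-116, 97, 66), (-113, 92, 69), (-111, 98, 68), (-108, 95, 67), (-106, 92, 70), (-104, 94, 68), (-102, 96, 64), (-99, 92, 64), (-97, 93, 69), (-95, 95, 62), (-93, 96, 49), (-93, 114, 42)
[... 2562 characters left out ...]
                                                           ~~~~~~~~~~~~~^^^^^^^^^^^^^
    return _quantile_unchecked(
        a, q, axis, out, overwrite_input, method, keepdims, weights)
    return _ureduce(a,
                    func=_quantile_ureduce_func,
    ...<5 lines>...
                    overwrite_input=overwrite_input,
                    method=method)
    r = func(a, **kwargs)
    result = _quantile(arr,
                       quantiles=q,
    ...<2 lines>...
                       out=out,
                       weights=wgt)
    slices_having_nans = np.isnan(arr[-1, ...])
                                  ~~~^^^^^^^^^
IndexError: index -1 is out of bounds for axis 0 with size 0
```

View pics/w4.png

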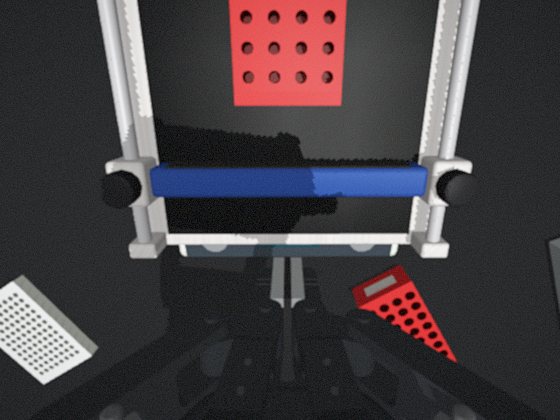

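arm_command --pt "-0.2 0 0.5" --pt "0 0 1" --pt "0 0 1" --pt "0 0 0.7" --pt "0 0 0.3" --twist '[0, 0, 0, 0, 0]' --gripper '[1, 1, 1, 1, 1]'

```text
clock: 26.08
position: [428.7, -209.9, 273.4]
tool_rot: [[0.924, -0.383, -0.004], [-0.383, -0.924, 0.003], [-0.005, -0.001, -1.0]]
contact_force: [-0.3, 0.6, 0.0]
gripper_width: -0.002
finger_force: 0.0
```

arm_command --pt "0.2 0 0" --pt "0.2 0 0" --pt "0.2 0 0" --pt "0.2 0 0" --pt "0.2 0 0" --twist '[0, 0, 0, 0, 0]' --gripper '[1, 1, 1, 1, 1]'

```text
clock: 26.5
position: [452.9, -220.1, 277.2]
tool_rot: [[0.924, -0.383, -0.001], [-0.383, -0.924, 0.0], [-0.001, -0.0, -1.0]]
contact_force: [-3.4, 1.2, -1.0]
gripper_width: 0.002
finger_force: 1.7
```

arm_command --pt "0.2 0 0" --pt "0.2 0 0" --pt "0.2 0 0" --pt "0.2 0 0" --pt "0 0 0" --twist '[0, 0, 0, 0, 0]' --gripper '[1, 1, 1, 1, 1]'

```text
clock: 26.92
position: [472.3, -228.1, 277.5]
tool_rot: [[0.924, -0.383, 0.002], [-0.383, -0.924, -0.001], [0.002, 0.0, -1.0]]
contact_force: [-0.8, 0.2, -0.5]
gripper_width: 0.001
finger_force: 0.4
```

```bash
cat >> h.py <<'E'
def clamp(f=None):
    go(SH-63*D+[0,0,123],67.6)
    d=snap("top")
    if f: cv2.imwrite(f,d["image"])
    W=cloud(d);X=(W-SH)@D;Y=(W-SH)@N;Z=W[...,2];I=d["image"].astype(int);b,g,r=I[...,0],I[...,1],I[...,2]
    m=(b>r*1.5)&(b>60)&(Z>110)&(Z<128)&(abs(Y)<95);print("bar x",np.percentile(X[m],[2,50,98]),m.sum())
    m=(r>90)&(b<.5*r)&(g<.5*r)&(Z>120)&(Z<140);print("rack x",np.percentile(X[m],[1,99]),"y",np.percentile(Y[m],[1,99]),m.sum(),np.median(Z[m]))
E
python3 -c "
from h import *
clamp()"
```

```text
t 26.9167 grasp [ 472.6 -228.3  122.5] yawY -112.5 F [-0.8  0.2 -0.5] w 0.001 ff 0.3668061540361123
twist units -0.02 shift units [ 0.15 -0.08 -0.02]  total mm [ 4. -2. -0.]
bar x [-54.88789469 -42.00564809 -33.51152579] 225
rack x [-744.24687327  120.05840591] y [-31.41840385 671.56563915] 1369 131.31372452688447
```

arm_command --pt "0.05 0 0" --pt "0.05 0 0" --pt "0.04 0 0" --pt "0 0 0" --pt "0 0 0" --twist '[0, 0, 0, 0, 0]' --gripper '[1, 1, 1, 1, 1]'

```text
clock: 27.38
position: [474.5, -229.1, 277.3]
tool_rot: [[0.924, -0.383, 0.001], [-0.383, -0.924, -0.001], [0.001, 0.0, -1.0]]
contact_force: [-0.3, 0.6, 0.3]
gripper_width: -0.004
finger_force: 0.5
```

arm_command --pt "0.05 0 0" --pt "0.05 0 0" --pt "0 0 0" --pt "0 0 0" --pt "0 0 0" --twist '[0, 0, 0, 0, 0]' --gripper '[1, 1, 1, 1, 1]'

```text
clock: 27.8
position: [475.6, -229.4, 276.8]
tool_rot: [[0.924, -0.383, -0.003], [-0.383, -0.924, 0.002], [-0.004, -0.0, -1.0]]
contact_force: [-7.3, 3.3, 5.9]
gripper_width: 0.003
finger_force: 3.6
```

arm_command --pt "0.05 0 0" --pt "0.05 0 0" --pt "0 0 0" --pt "0 0 0" --pt "0 0 0" --twist '[0, 0, 0, 0, 0]' --gripper '[1, 1, 1, 1, 1]'

```text
clock: 28.22
position: [476.4, -229.8, 276.4]
tool_rot: [[0.924, -0.382, -0.008], [-0.382, -0.924, 0.004], [-0.009, -0.0, -1.0]]
contact_force: [-13.1, 5.2, 9.6]
gripper_width: 0.001
finger_force: 7.0
```

arm_command --pt "-0.2 0 0" --pt "-0.3 0 0" --pt "-0.3 0 0" --pt "0 0 -0.8" --pt "0 0 -1" --twist '[0, 0, 0, 0, 0]' --gripper '[1, 1, 1, 1, 1]'

```text
clock: 28.63
position: [458.6, -222.3, 319.7]
tool_rot: [[0.924, -0.383, -0.005], [-0.383, -0.924, 0.003], [-0.005, -0.001, -1.0]]
contact_force: [0.4, -0.8, -0.0]
gripper_width: -0.003
finger_force: 0.0
```

arm_command --pt "0 0 -1" --pt "-1 0 -1" --pt "-1 0 -1" --pt "-1 0 0" --pt "-0.5 0 0" --twist '[0, 0, 0, 0, 0]' --gripper '[1, 1, 1, 1, 1]'

```text
clock: 29.05
position: [378.1, -189.0, 398.9]
tool_rot: [[0.924, -0.383, 0.004], [-0.383, -0.924, -0.002], [0.004, 0.001, -1.0]]
contact_force: [-0.2, 0.9, -0.9]
gripper_width: 0.0
finger_force: 0.0
```

```bash
python3 - <<'E'
from h import *
d=snap("wrist");cv2.imwrite("pics/w5.png",d["image"]);W=cloud(d);X=(W-SH)@D;Y=(W-SH)@N;Z=W[...,2];I=d["image"].astype(int);b,g,r=I[...,0],I[...,1],I[...,2]
k=(r>90)&(b<.5*r)&(g<.5*r)&(Z>120)&(Z<140)&(X>-50);q=cv2.minAreaRect(np.stack([X[k],Y[k]],-1).astype(np.float32));print("rack",q,np.percentile(Z[k],[2,50,98]))
k=(b>1.5*r)&(b>60)&(Z>110)&(Z<128)&(abs(Y)<95);print("bar x",np.percentile(X[k],[1,99]))
d=snap("side");cv2.imwrite("pics/s5.png",d["image"])
E
```

```text
rack ((-28.435211181640625, -3.3962364196777344), (7.117648601531982, 64.23088073730469), 0.04590611904859543) [122.13399104 129.6678424  131.25706037]
bar x [-53.6805374  -32.08203419]
```

View pics/s5.png

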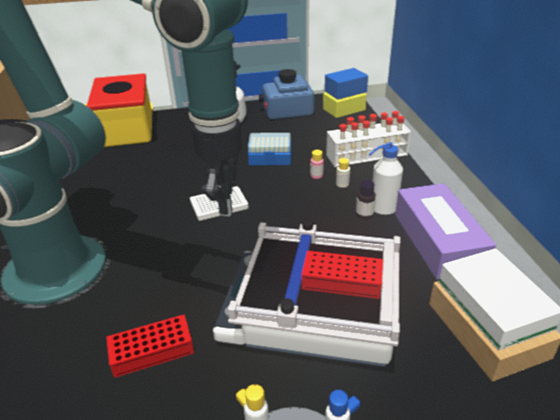

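```bash
python3 -c "
from rig import robot
print(robot.hand_in())"
```

```text
the job is handed in; nothing more can be done
None
```

The red rack is turned over with its small holes up and lies flat, centred on the shaker platform, held snugly between the blue clamp bar and the rear stop. I let go, backed the arm clear and handed the job in at about 29 s. Early on, the rack's near end slipped from a deliberately light grip, from a few mm up at most, and it stayed flat on the bench.

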